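Walk a heavy transformer module into its docking bay and bolt it in

TASK

Walk the heavy grey transformer module across the bench into the aluminium docking bay by nudging its two rear corners forward in turn, until its front is fully home against the end stop at both corners; keep every push gentle, under 18 N, which is too little to shove it along straight from the middle. Then slide the red-knobbed latch bolt all the way shut across the mouth behind the module. Keep the module flat on the bench, and do not disturb the bottle, the tin, the white box or the circuit boards.

Things in the scene. Friction and masses are not known exactly. Their poses are not given: they have to be found in the camera images.
- module: Heavy grey steel-cased transformer module, black vent slots and, at its right end, two small round caps on top, 120 mm (its x) by 84 mm (its y) by 58 mm high, about 3.7 kg, too wide to grip; four rubber feet well inside, at x +-27, y +-22 mm. Origin: centre of its underside. Its y axis points forward to the front face, roughly world +y (robot's left); x to its right, away from the robot.
- front_left (a point): Front left edge of the module (module x = -60, y = +42 mm, 30 mm above the bench), on the side near the robot.
- front_right (a point): Front right edge of the module (module x = +60, y = +42 mm, 30 mm above the bench), on the side far from the robot.
- rear_left (a point): Rear left edge of the module (x = -60, y = -42 mm, 30 mm up). The rear face is the one to push, flat from 6 to 50 mm height. Sliding the module straight takes about 19 to 25 N; pushing within 10 mm of a rear corner takes 8 to 13 N and swings it about a point 30 to 40 mm from its middle on the other side: the corner goes forward, the middle creeps less than half as far.
- rear_right (a point): Rear right edge of the module (x = +60, y = -42 mm, 30 mm above the bench), on the side far from the robot.
- bay: Aluminium docking bay fixed to the bench. Origin: on the bench, middle of the face of the rigid end stop (124 mm wide, 40 mm high, beyond y = 0). Its y axis points in the docking direction, x to the right of that. Two side guides 30 mm high run from y = -34 to -10 mm, inner faces at x = +-67 mm (7 mm play each side). A module fully home has its middle at y = -42 and its rear face at y = -84 mm.
- mouth (a point): Middle of the bay's open mouth (bay x = 0, y = -58 mm, on the bench). From the guides' ends at y = -34 mm the walls flare out to about x = +-84 mm here. The module starts 64 to 86 mm short of home, up to 15 mm to one side and up to 0.22 rad askew.
- latch_bolt (a joint): Steel bolt, 10 mm thick, sliding across the mouth along bay +x; 0 = fully open, 0.04 m = fully shut; friction about 2 N. Its centre line is at bay y = -98 mm, 28 mm up; its tip at bay x = -86 mm open, -46 mm shut, then 9 mm behind the rear face of a module that is home. It cannot shut with the module in its way.
- latch_knob (a point): Centre of the top of the red knob on the bolt: upright, 14 mm along bay x, 20 mm along bay y, from 22 to 62 mm above the bench. It moves with the bolt; at joint 0 it is at bay (-161, -98) mm. The blue bolt housing, 41 mm high, lies from bay x = -114 to -90 mm.
- flux_bottle: Small white bottle with yellow label and red tip, 35 mm wide, 105 mm tall, a bystander; origin at its underside.
- tip_tin: Round pale tin, 50 mm wide, 24 mm tall, a bystander; origin at its underside.
- fuse_box: White lidded box, 38 x 62 x 26 mm, a bystander; origin at its underside.
- board_2: Small loose circuit board with a yellow transformer, 46 x 73 x 25 mm, a bystander; origin at its underside.

How it is judged (in metres and radians):
On the way, in this order (a step that is already met when the one before it is completed fails the run):
1. the module is fully home against the end stop at both front corners, with the latch still open (y of each of front_left, front_right in the frame of bay above -0.003 m and x of module in the frame of bay between -0.011 and 0.011 m and angle between module's own z axis and vertical below 0.03 rad and value of joint latch_bolt below 0.012 m), for 0.2 s.
2. the latch bolt is shut behind it (y of each of front_left, front_right in the frame of bay above -0.003 m and x of module in the frame of bay between -0.011 and 0.011 m and angle between module's own z axis and vertical below 0.03 rad and value of joint latch_bolt above 0.034 m), for 0.2 s.
At the end, for the whole second after the job is handed in: Both front corners of the module within 3 mm of the end stop, its middle within 11 mm of the bay's centre line, standing flat and at rest, and the latch bolt slid to at least 34 of its 40 mm (all of step 2 and linear speed of module below 0.01 m/s); the robot touches nothing.
It fails at once if the robot pushes the module with more than 18.5 N (contact force between any of the fingers, the arm and module above 18.5 N).
It fails at once if the module is tipped (angle between module's own z axis and vertical above 0.08 rad).
It fails at once if a bystander is moved more than 15 mm (distance of any of flux_bottle, tip_tin, fuse_box, board_2 from where it was at the start of the episode above 0.015 m).
It also fails if it takes over 72 s, if anything falls off the work surface, if the arm or the gripper's body presses on something with over 40 N, if the wrist force passes 120 N, or if a joint passes its speed limit or range.

ROBOT

A 6-joint arm with a two-finger parallel gripper is mounted at the origin on a cart in front of the work surface, level with it; the furniture and walls round the work are solid. World frame = base frame: x ahead of the robot, y to its left, z up, the work surface at z = 0. Lengths are in m, angles in degrees, forces in N, time in s.
With the tool pointing down it reaches from about 0.4 to 0.825 m from the base axis. Payload 7 kg.
Tool frame: the origin (TCP) lies on the centre line of the jaws, within the pads' length; the fingertips stand 19 mm ahead of it and the grasp point (between the pads) is the TCP (r.tip_extent is the distance from the TCP to the fingertips, in m); z points along the fingers, y is the line along which they close (so a half turn about z gives the same grasp; the last joint's range is limited). The gripper opens to 88 mm and grips with 3 to 60 N. Pads are 19 mm wide; open, the fingers measure 130 mm over their backs; the gripper's body (78 mm by 193 mm) begins 47 mm behind the grasp point.
Start: joints at [90.361, 20.546, 0.682, 0, -70.136, -16.507], TCP at [0.188, 0.648, 0.246] pointing down, gripper open.
Joint ranges: [-176.03, 176.03], [-82.01, 121.73], [-58.28, 71.71], [-173.87, 95.51], [-174.79, -0.11], [-173.66, 173.66]. Speed limits (degrees/s): [136.94, 136.94, 172.46, 180, 180, 180].

INTERFACE

Orientations are given as [roll, pitch, yaw] about the fixed x, y, z axes, in that order (R = Rz(yaw) Ry(pitch) Rx(roll)).
In Python, from plant import r gives the robot as it stands. The module is installed in compiled form; this text tells all that it offers.
- The arm moves only by the tool jog_arm, never from a script. Its argument "deltas" is a list that holds one entry, the list of rows, each a list of 5 numbers: the opening, from -1 (shut) to 1 (fully open), then the shift along the world's x, y, z in cm, then the turn about the world's z in rad. In form: [[[claw, dx, dy, dz, turn], ...]]. A call has 1 to 8 rows; each row shifts and turns the commanded pose from where the row before left it; what a row does not reach is not made up. A row lasts 1/8 s, in which the tool goes at most 62.5 mm and 10.7 degrees, less where a joint would pass 70% of its speed; a pose out of reach is approached as far as the arm can. A call with a gripper value outside its range is refused whole. The fingers move at their own pace and stop on an object; "force" is the grip in N (left out, the last holds). Time passes only in rows, so rows that do not move let the fingers close. It gives the time, the measured TCP pose, the force, the opening and the grip force at its end, in the units of the state.
- r.get_state(): the state, without advancing time (a new reading comes with each control period).
- r.capture(name): name is "side" or "top" or "wrist"; returns the picture (400x640x3 uint8, blue, green, red); there is no depth.
- r.camera_info(name): a dict with "fx", "fy", "cx", "cy" (pixels), "view" (4x4, takes a point from world to camera coordinates). Camera axes: x right, y up, looking along -z (the intrinsics and any distortion apply to the point x, -y, -z); pixel columns grow to the right and rows downward; lengths in m; the calibration is good to about 2 mm. A picture is of the moment at which its call begins: read the wrist's pose just before it. camera_info takes no time and is no camera call; for the wrist camera it gives the pose at the moment of the call.
- r.close_job(): hands the job in; it is judged then, once.
The state is a dict: "time_s": time; "joints": joint angles; "qd": joint speeds; "joint_torque": joint torques, N m; "tcp_pos": TCP position; "eef_rot": TCP orientation; "contact_force": force on the tool from outside, world axes, zero at the start; "moment": the same for the moment, N m; "gripper_width": finger opening in m; "gripper_force": force on a finger pad.
Only numpy, scipy, OpenCV 4.12 (cv2) and the standard library are available. Lean on these libraries where they do the work, as an engineer would, in place of code of your own. Each camera call takes 0.05 s, during which the arm holds its last target. There are 200 camera calls.

## Working session

There is one attempt and no reset: what is moved stays moved. The work goes in short steps, Python scripts to look and compute and a tool call to move; the robot and the scene stay as the last step left them, time stands still between calls to the robot, and variables do not carry over. Pictures are saved under pics/ and viewed, at most 10 in all, crops included, and the job is handed in when it is done.

Besides the shell and the picture viewer there is one more tool, called in YAML: its name, and indented under it one key for each argument. jog_arm: Moves the arm, as the interface text tells. Its arguments: {"type":"object","properties":{"deltas":{"type":"array"},"force":{"type":"number"}},"required":["deltas"]}

```bash
mkdir -p pics
cat > h.py <<'E'
import numpy as np, cv2
from plant import r
def ray(name,u,v,z,ci=None):
    c=ci or r.camera_info(name); V=np.array(c["view"]); R=V[:3,:3]; o=-R.T@V[:3,3]
    d=R.T@np.array([(u-c["cx"])/c["fx"],-(v-c["cy"])/c["fy"],-1.])
    return (o+d*(z-o[2])/d[2])
def proj(name,p):
    c=r.camera_info(name); q=np.array(c["view"])@np.r_[p,1]
    return c["cx"]+c["fx"]*q[0]/-q[2], c["cy"]+c["fy"]*-q[1]/-q[2]
E
python3 - <<'E'
from h import *
for n in("top","side"):
    cv2.imwrite(f"pics/{n}0.png",r.capture(n)); c=r.camera_info(n); print(n,c)
s=r.get_state();print(s)
E
```

```text
top {'fx': 452.7290805795334, 'fy': 452.7290805795334, 'cx': 317.3952787684015, 'cy': 205.2367173858263, 'view': array([[-0.00370466, -0.99999149,  0.00181584, -0.15169962],
       [ 0.9983574 , -0.00359478,  0.05718016, -0.63057409],
       [-0.05717314,  0.00202469,  0.99836223, -1.08255421],
       [ 0.        ,  0.        ,  0.        ,  1.        ]])}
side {'fx': 366.7938681686706, 'fy': 366.7938681686706, 'cx': 324.57011411554146, 'cy': 200.35664826788738, 'view': array([[-0.94511626, -0.32628917, -0.01704761,  0.52869788],
       [ 0.13800337, -0.44594018,  0.88435989, -0.2238556 ],
       [-0.29615928,  0.83347029,  0.46649433, -0.64170466],
       [ 0.        ,  0.        ,  0.        ,  1.        ]])}
{'time_s': 0.1, 'joints': array([ 9.03606130e+01,  2.05895588e+01,  6.39233551e-01, -1.72998940e-02,
       -7.01372606e+01, -1.65058786e+01]), 'qd': array([ 0.02719945, -0.01905463,  0.10348279, -0.10925837,  0.01312128,
        0.01936367]), 'joint_torque': array([-1.48266099e-03, -5.84166527e+01,  2.93747878e+01,  7.01554790e+00,
        1.00657847e-02, -5.52878294e-05]), 'tcp_pos': array([0.18762353, 0.64796922, 0.24469419]), 'eef_rot': array([ 1.79911402e+02, -9.29301123e-03, -1.61511488e+01]), 'contact_force': array([-0.55174968,  0.15695966, -0.81118345]), 'moment': array([-0.05065264, -0.04569024, -0.03723393]), 'gripper_force': 0.0, 'gripper_width': 0.08778122874517176}
```

View pics/top0.png

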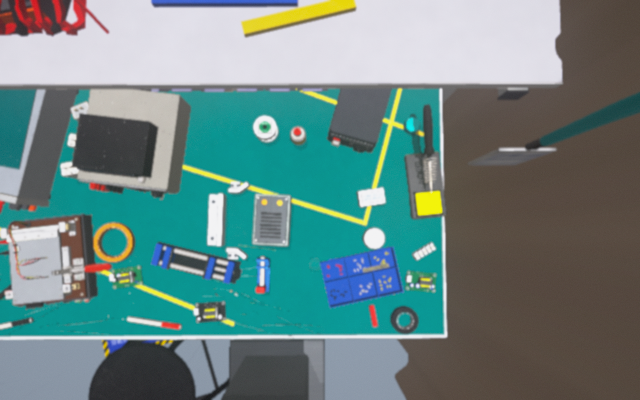

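View pics/side0.png

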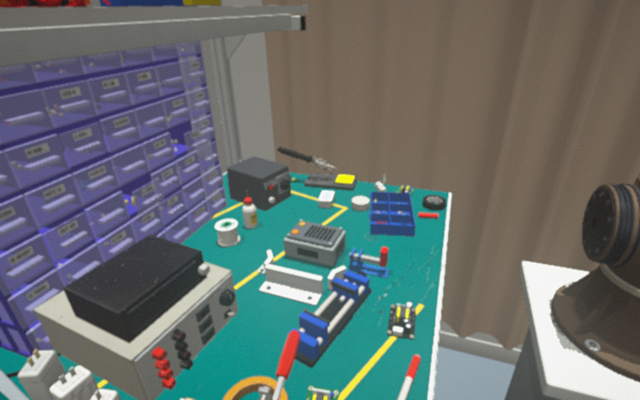

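Run:
```python
from h import *
im=np.mean([r.capture("top").astype(float) for _ in range(4)],axis=0).astype(np.uint8)
cv2.imwrite("pics/c0.png",cv2.resize(im[172:302,190:320],None,fx=4.6,fy=4.6,interpolation=cv2.INTER_CUBIC))
```

```text
(no output)
```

View pics/c0.png

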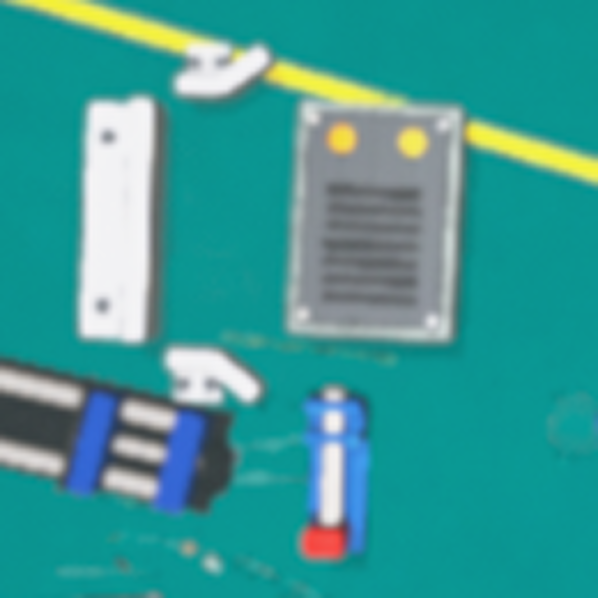

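```bash
cat >> h.py <<'E'
def cp(x,y,z,u0=190,v0=172,k=4.6): return ray("top",u0+(x+.5)/k-.5,v0+(y+.5)/k-.5,z)
E
python3 - <<'E'
from h import *
np.set_printoptions(precision=4,suppress=True)
c=r.camera_info("top");V=c["view"];print("cam",-V[:3,:3].T@V[:3,3])
m=[cp(*p,.058) for p in((300,101),(463,106),(451,343),(286,334))]
for p in m:print(p)
print("sizes",[np.linalg.norm(m[i]-m[i-1]) for i in range(4)])
s=[cp(*p,.04) for p in((156,97),(150,341))]
print("stop",s,np.linalg.norm(s[0]-s[1]))
b=[cp(*p,.04) for p in((86,100),(78,338))];print(b)
print("knob",cp(324,543,.062),"guide in low",cp(168,350,.03),cp(222,352,.03),cp(262,388,.03),"up",cp(176,95,.03),cp(222,96,.03),cp(270,58,.03))
E
```

```text
cam [ 0.5671 -0.1518  1.1171]
[ 0.6557 -0.0072  0.058 ]
[ 0.6528 -0.0904  0.058 ]
[ 0.5324 -0.0842  0.058 ]
[ 0.5373 -0.0006  0.058 ]
sizes [np.float64(0.11860577214136334), np.float64(0.08317265266201097), np.float64(0.12058340192936777), np.float64(0.08374737512116172)]
stop [array([0.6595, 0.0699, 0.04  ]), array([0.5334, 0.072 , 0.04  ])] 0.12612996342340357
[array([0.6581, 0.1062, 0.04  ]), array([0.5351, 0.1091, 0.04  ])]
knob [ 0.4327 -0.0208  0.062 ] guide in low [0.5284 0.0647 0.03  ] [0.5273 0.0366 0.03  ] [0.5086 0.0157 0.03  ] up [0.6614 0.0615 0.03  ] [0.6608 0.0374 0.03  ] [0.6807 0.0124 0.03  ]
```

The crop shows the module (centre about (0.595, -0.046), yaw -0.053), the end stop face at y≈0.071 and the knob at (0.433, -0.021). The measured sizes match the given ones. The module is 75 mm short of home and centred. Next I bring the closed gripper behind the right rear corner.

jog_arm:
  deltas:
    - [[-1, 2.9, -4.9, 0, 0.1], [-1, 2.9, -4.9, 0, 0.1], [-1, 2.9, -4.9, 0, 0.06], [-1, 2.9, -4.9, 0, 0], [-1, 2.9, -4.9, 0, 0], [-1, 2.9, -4.9, 0, 0], [-1, 2.9, -4.9, 0, 0], [-1, 2.9, -4.9, 0, 0]]
  force: 20

```text
time_s: 1.3
tcp_pos: [0.4203, 0.2547, 0.2459]
eef_rot: [-180.0, -0.0, -1.2]
contact_force: [1.9, 0.8, -0.2]
gripper_width: 0.0131
gripper_force: 0.0
```

jog_arm:
  deltas:
    - [[-1, 2.9, -4.9, 0, 0], [-1, 2.9, -4.9, 0, 0], [-1, 2.9, -4.9, 0, 0], [-1, 2.9, -4.9, 0, 0], [-1, 2.9, -4.9, 0, 0], [-1, 2.9, -4.9, 0, 0], [-1, 2.9, -4.9, 0, 0], [-1, 0, 0, 0, 0]]

```text
time_s: 2.3
tcp_pos: [0.6237, -0.09, 0.2444]
eef_rot: [180.0, 0.1, -1.5]
contact_force: [-0.4, 1.3, -1.4]
gripper_width: 0.0004
gripper_force: 0.0
```

jog_arm:
  deltas:
    - [[-1, 1.4, -2.6, 0, 0], [-1, 1.4, -2.6, -4, 0], [-1, 0, 0, -5, 0], [-1, 0, 0, -5, 0], [-1, 0, 0, -4.5, 0], [-1, 0, 0, -3, 0], [-1, 0, 0, 0, 0], [-1, 0, 0, 0, 0]]

```text
time_s: 3.3
tcp_pos: [0.6517, -0.1383, 0.032]
eef_rot: [180.0, -0.1, -1.2]
contact_force: [1.2, 0.4, 0.5]
gripper_width: 0.0005
gripper_force: 0.0
```

jog_arm:
  deltas:
    - [[-1, 0, 1.0, 0, 0], [-1, 0, 0.8, 0, 0], [-1, 0, 0.2, 0, 0], [-1, 0, 0.2, 0, 0], [-1, 0, 0.2, 0, 0], [-1, 0, 0.2, 0, 0], [-1, 0, 0.2, 0, 0], [-1, 0, 0.2, 0, 0]]

```text
time_s: 4.3
tcp_pos: [0.6506, -0.1089, 0.0305]
eef_rot: [180.0, 0.0, -1.2]
contact_force: [0.8, -8.5, -1.7]
gripper_width: 0.0003
gripper_force: 4.0
```

jog_arm:
  deltas:
    - [[-1, 0, 0.2, 0, 0], [-1, 0, 0.2, 0, 0], [-1, 0, 0.2, 0, 0], [-1, 0, 0.2, 0, 0], [-1, 0, 0.2, 0, 0], [-1, 0, 0.2, 0, 0], [-1, 0, 0.2, 0, 0]]

```text
time_s: 5.18
tcp_pos: [0.6532, -0.0964, 0.0313]
eef_rot: [179.9, -0.2, -1.2]
contact_force: [7.1, -10.9, -3.8]
gripper_width: 0.0003
gripper_force: 5.3
```

jog_arm:
  deltas:
    - [[-1, 0.1, 0.2, 0, 0], [-1, 0.1, 0.2, 0, 0], [-1, 0.1, 0.2, 0, 0], [-1, 0, -1.6, 0, 0], [-1, 0, -1.6, 0, 0], [-1, -5.6, 0, 0, 0], [-1, -5.7, 0, 0, 0], [-1, 0, 0.1, 0, 0]]

```text
time_s: 6.18
tcp_pos: [0.5355, -0.1207, 0.0303]
eef_rot: [-180.0, 0.2, -1.4]
contact_force: [-0.1, 0.4, -0.1]
gripper_width: 0.0004
gripper_force: 0.0
```

jog_arm:
  deltas:
    - [[-1, 0, 0.3, 0, 0], [-1, 0, 0.2, 0, 0], [-1, 0, 0.2, 0, 0], [-1, 0, 0.2, 0, 0], [-1, 0, 0.2, 0, 0]]

```text
time_s: 6.8
tcp_pos: [0.5408, -0.1085, 0.0304]
eef_rot: [180.0, 0.0, -1.2]
contact_force: [-0.0, 0.4, 0.5]
gripper_width: 0.0008
gripper_force: 0.0
```

jog_arm:
  deltas:
    - [[-1, 0, 0.2, 0, 0], [-1, 0, 0.2, 0, 0], [-1, -0.05, 0.2, 0, 0], [-1, -0.1, 0.2, 0, 0], [-1, -0.1, 0.2, 0, 0], [-1, -0.1, 0.2, 0, 0], [-1, -0.1, 0.2, 0, 0], [-1, -0.1, 0.2, 0, 0]]

```text
time_s: 7.8
tcp_pos: [0.5345, -0.0939, 0.0305]
eef_rot: [179.9, 0.1, -1.3]
contact_force: [-0.8, -9.5, -0.3]
gripper_width: 0.0006
gripper_force: 4.7
```

Run:
```python
from h import *
im=r.capture("top")
cv2.imwrite("pics/c1.png",cv2.resize(im[172:302,190:320],None,fx=4.6,fy=4.6,interpolation=cv2.INTER_CUBIC))
```

```text
(no output)
```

View pics/c1.png

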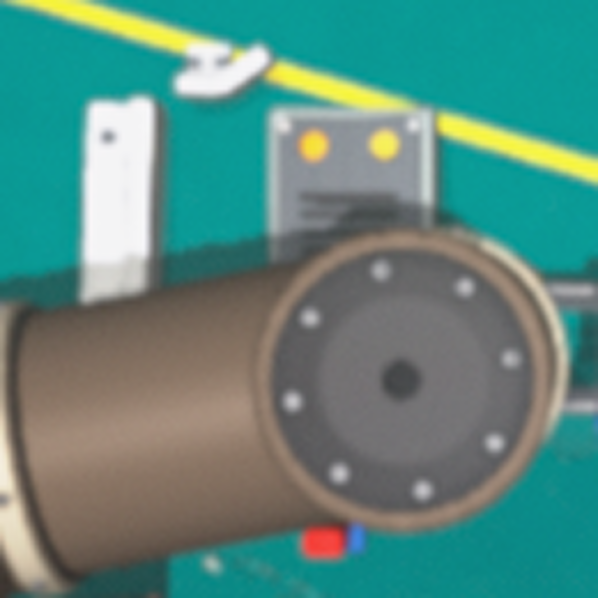

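```bash
cat >> h.py <<'E'
BO=np.array([.5962,.072]); BA=-.02
def caps(im):
    h=cv2.cvtColor(cv2.resize(im[172:302,190:320],None,fx=4.6,fy=4.6,interpolation=cv2.INTER_CUBIC),cv2.COLOR_BGR2HSV)
    m=cv2.inRange(h,(12,110,140),(29,255,255))
    n,l,s,c=cv2.connectedComponentsWithStats(m)
    o=[c[i] for i in range(1,n) if 350<s[i,4]<1500 and s[i,2]<45 and s[i,3]<45]
    return sorted(o,key=lambda p:p[0])
def pose(im,ref=None):
    o=caps(im)
    if len(o)!=2: print("caps",o); return
    f,b=[cp(*p,.06)[:2] for p in o]
    mid=(f+b)/2; a=np.arctan2(*(f-b)[::-1])-np.pi/2
    return mid,a
def rot(a): return np.array([[np.cos(a),-np.sin(a)],[np.sin(a),np.cos(a)]])
def mod(im):
    p0=pose(cv2.imread("pics/top0.png")); p=pose(im)
    if p is None: return
    off=rot(.053)@(np.array([.5946,-.0456])-p0[0])
    a=-.053+p[1]-p0[1]; c=p[0]+rot(a)@off
    b=rot(-BA)@(c-BO)
    cor=[(c+rot(a)@np.array(q)).round(4) for q in((-.06,-.042),(.06,-.042))]
    print("bay x,y mm",(b*1e3).round(1),"yaw rel",round(a-BA,3),"rearL",cor[0],"rearR",cor[1],"front y", [round(b[1]*1e3+(rot(a-BA)@np.array(q))[1],1) for q in((-60,42),(60,42))])
E
python3 - <<'E'
from h import *
mod(cv2.imread("pics/top0.png")); mod(r.capture("top"))
E
```

```text
bay x,y mm [   0.8 -117.6] yaw rel -0.033 rearL [ 0.5325 -0.0844] rearR [ 0.6523 -0.0907] front y [np.float64(-73.7), np.float64(-77.6)]
bay x,y mm [  -1.9 -105.4] yaw rel 0.016 rearL [ 0.532 -0.075] rearR [ 0.652  -0.0756] front y [np.float64(-64.3), np.float64(-62.4)]
```

jog_arm:
  deltas:
    - [[-1, -0.1, 0.2, 0, 0], [-1, -0.1, 0.2, 0, 0], [-1, -0.1, 0.2, 0, 0], [-1, -0.1, 0.2, 0, 0], [-1, -0.1, 0.2, 0, 0], [-1, -0.1, 0.2, 0, 0], [-1, 0, 0.2, 0, 0]]

```text
time_s: 8.78
tcp_pos: [0.5279, -0.0799, 0.0304]
eef_rot: [179.9, 0.1, -1.3]
contact_force: [-1.6, -11.0, 0.7]
gripper_width: 0.0003
gripper_force: 5.3
```

jog_arm:
  deltas:
    - [[-1, 0, -1.4, 0, 0], [-1, 0, -1.4, 0, 0], [-1, 6.0, 0, 0, 0], [-1, 6.0, 0, 0, 0], [-1, 0, 0.2, 0, 0], [-1, 0, 0.2, 0, 0], [-1, 0, 0.2, 0, 0], [-1, 0, 0.2, 0, 0]]

```text
time_s: 9.78
tcp_pos: [0.6483, -0.0989, 0.0309]
eef_rot: [180.0, 0.0, -1.2]
contact_force: [-0.9, -6.8, -1.8]
gripper_width: 0.0001
gripper_force: 3.6
```

Run:
```python
from h import *
mod(r.capture("top"))
```

```text
caps []
```

jog_arm:
  deltas:
    - [[-1, 0.1, 0.2, 0, 0], [-1, 0.1, 0.25, 0, 0], [-1, 0.1, 0.25, 0, 0], [-1, 0.1, 0.25, 0, 0], [-1, 0.1, 0.25, 0, 0], [-1, 0.1, 0.25, 0, 0], [-1, 0.1, 0.25, 0, 0], [-1, 0.1, 0.25, 0, 0]]

```text
time_s: 10.82
tcp_pos: [0.6576, -0.0805, 0.031]
eef_rot: [179.9, -0.1, -1.3]
contact_force: [3.5, -8.9, -3.4]
gripper_width: 0.0006
gripper_force: 4.2
```

jog_arm:
  deltas:
    - [[-1, 0.1, 0.25, 0, 0], [-1, 0, 0.25, 0, 0], [-1, 0, -1.5, 0, 0], [-1, 0, -1.5, 0, 0], [-1, -5.9, 0, 0, 0], [-1, -6.0, 0, 0, 0], [-1, 0, 0.1, 0, 0]]

```text
time_s: 11.7
tcp_pos: [0.5335, -0.1043, 0.0304]
eef_rot: [-180.0, 0.2, -1.3]
contact_force: [0.9, 0.1, -0.1]
gripper_width: 0.0003
gripper_force: 0.0
```

Run:
```python
from h import *
mod(r.capture("top"))
```

```text
bay x,y mm [ -2.7 -92.5] yaw rel 0.116 rearL [ 0.5359 -0.068 ] rearR [ 0.6554 -0.0565] front y [np.float64(-57.7), np.float64(-43.8)]
```

jog_arm:
  deltas:
    - [[-1, 0, 1.1, 0, 0], [-1, 0, 0.3, 0, 0], [-1, 0, 0.2, 0, 0], [-1, -0.05, 0.25, 0, 0], [-1, -0.1, 0.25, 0, 0], [-1, -0.1, 0.25, 0, 0], [-1, -0.1, 0.25, 0, 0], [-1, -0.1, 0.25, 0, 0]]

```text
time_s: 12.75
tcp_pos: [0.5339, -0.076, 0.0303]
eef_rot: [179.9, 0.1, -1.3]
contact_force: [0.7, -10.7, 0.7]
gripper_width: 0.0004
gripper_force: 5.2
```

jog_arm:
  deltas:
    - [[-1, -0.1, 0.25, 0, 0], [-1, -0.1, 0.25, 0, 0], [-1, -0.1, 0.25, 0, 0], [-1, -0.1, 0.25, 0, 0], [-1, -0.1, 0.25, 0, 0]]

```text
time_s: 13.38
tcp_pos: [0.5286, -0.0636, 0.0302]
eef_rot: [179.9, 0.1, -1.3]
contact_force: [-0.1, -10.9, 0.7]
gripper_width: 0.0006
gripper_force: 5.2
```

Run:
```python
from h import *
mod(r.capture("top"))
```

```text
bay x,y mm [ -3.2 -85.3] yaw rel -0.165 rearL [ 0.5246 -0.0434] rearR [ 0.6425 -0.0655] front y [np.float64(-34.0), np.float64(-53.7)]
```

jog_arm:
  deltas:
    - [[-1, 0, -1.6, 0, 0], [-1, 0, -1.7, 0, 0], [-1, 5.8, 0, 0, 0], [-1, 5.9, 0, 0, 0], [-1, 0, 0.5, 0, 0], [-1, 0, 0.25, 0, 0], [-1, 0, 0.2, 0, 0], [-1, 0.05, 0.2, 0, 0]]

```text
time_s: 14.42
tcp_pos: [0.6463, -0.0838, 0.0309]
eef_rot: [180.0, 0.0, -1.2]
contact_force: [-1.6, -5.0, -0.3]
gripper_width: 0.0005
gripper_force: 2.3
```

jog_arm:
  deltas:
    - [[-1, 0.1, 0.25, 0, 0], [-1, 0.1, 0.25, 0, 0], [-1, 0.1, 0.25, 0, 0], [-1, 0.1, 0.25, 0, 0], [-1, 0.1, 0.25, 0, 0], [-1, 0.1, 0.25, 0, 0], [-1, 0.1, 0.25, 0, 0], [-1, 0.1, 0.25, 0, 0]]

```text
time_s: 15.42
tcp_pos: [0.6558, -0.0652, 0.031]
eef_rot: [179.9, -0.1, -1.2]
contact_force: [4.1, -9.4, -3.3]
gripper_width: 0.0003
gripper_force: 4.5
```

jog_arm:
  deltas:
    - [[-1, 0.1, 0.25, 0, 0], [-1, 0, -1.1, 0, 0], [-1, 0, -1.3, 0, 0], [-1, -6.0, 0, 0, 0], [-1, -6.0, 0, 0, 0], [-1, 0, 0.1, 0, 0]]

```text
time_s: 16.18
tcp_pos: [0.5306, -0.0852, 0.0304]
eef_rot: [-180.0, 0.2, -1.3]
contact_force: [1.3, -0.2, 0.3]
gripper_width: 0.0003
gripper_force: 0.0
```

Run:
```python
from h import *
mod(r.capture("top"))
```

```text
bay x,y mm [ -3.4 -77.3] yaw rel 0.075 rearL [ 0.5336 -0.0505] rearR [ 0.6534 -0.0438] front y [np.float64(-39.9), np.float64(-30.9)]
```

jog_arm:
  deltas:
    - [[-1, 0, 1.0, 0, 0], [-1, 0, 0.3, 0, 0], [-1, 0, 0.2, 0, 0], [-1, -0.05, 0.25, 0, 0], [-1, -0.1, 0.25, 0, 0], [-1, -0.1, 0.25, 0, 0], [-1, -0.1, 0.25, 0, 0], [-1, -0.1, 0.25, 0, 0]]

```text
time_s: 17.23
tcp_pos: [0.5312, -0.0581, 0.0304]
eef_rot: [179.9, 0.1, -1.3]
contact_force: [-0.6, -10.8, 2.1]
gripper_width: 0.0003
gripper_force: 5.6
```

jog_arm:
  deltas:
    - [[-1, -0.1, 0.25, 0, 0], [-1, -0.1, 0.25, 0, 0]]

```text
time_s: 17.48
tcp_pos: [0.529, -0.0531, 0.0303]
eef_rot: [179.9, 0.1, -1.3]
contact_force: [0.1, -10.7, 1.3]
gripper_width: 0.0004
gripper_force: 5.6
```

Run:
```python
from h import *
mod(r.capture("top"))
```

```text
bay x,y mm [ -4.1 -72.5] yaw rel -0.119 rearL [ 0.5255 -0.0337] rearR [ 0.6443 -0.0503] front y [np.float64(-23.7), np.float64(-37.9)]
```

jog_arm:
  deltas:
    - [[-1, 0, -1.5, 0, 0], [-1, 0, -1.4, 0, 0], [-1, 5.8, 0, 0, 0], [-1, 5.8, 0, 0, 0], [-1, 0, 0.5, 0, 0], [-1, 0, 0.25, 0, 0], [-1, 0, 0.2, 0, 0], [-1, 0.05, 0.2, 0, 0]]

```text
time_s: 18.52
tcp_pos: [0.6456, -0.0691, 0.031]
eef_rot: [-180.0, -0.0, -1.2]
contact_force: [0.3, -1.0, -0.2]
gripper_width: 0.0002
gripper_force: 0.2
```

jog_arm:
  deltas:
    - [[-1, 0.15, 0.25, 0, 0], [-1, 0.15, 0.25, 0, 0], [-1, 0.15, 0.25, 0, 0], [-1, 0.15, 0.25, 0, 0], [-1, 0.15, 0.25, 0, 0], [-1, 0.1, 0.2, 0, 0]]

```text
time_s: 19.27
tcp_pos: [0.6536, -0.0565, 0.0308]
eef_rot: [179.9, 0.1, -1.3]
contact_force: [-1.0, -9.9, 1.5]
gripper_width: 0.0007
gripper_force: 5.1
```

jog_arm:
  deltas:
    - [[-1, 0.1, 0.2, 0, 0], [-1, 0.1, 0.2, 0, 0], [-1, 0, -1.0, 0, 0], [-1, 0, -1.0, 0, 0], [-1, -6.1, 0, 0, 0], [-1, -6.1, 0, 0, 0], [-1, 0, 0.1, 0, 0]]

```text
time_s: 20.15
tcp_pos: [0.5292, -0.0706, 0.0303]
eef_rot: [180.0, 0.2, -1.3]
contact_force: [-0.2, -0.2, 0.1]
gripper_width: 0.0003
gripper_force: 0.0
```

Run:
```python
from h import *
mod(r.capture("top"))
```

```text
bay x,y mm [ -3.1 -68.3] yaw rel 0.097 rearL [ 0.5351 -0.0427] rearR [ 0.6548 -0.0335] front y [np.float64(-32.3), np.float64(-20.7)]
```

jog_arm:
  deltas:
    - [[-1, 0, 0.5, 0, 0], [-1, 0, 0.25, 0, 0], [-1, 0, 0.2, 0, 0], [-1, -0.05, 0.25, 0, 0], [-1, -0.05, 0.25, 0, 0], [-1, -0.05, 0.25, 0, 0], [-1, -0.05, 0.25, 0, 0], [-1, -0.05, 0.25, 0, 0]]

```text
time_s: 21.2
tcp_pos: [0.5306, -0.0496, 0.0303]
eef_rot: [179.9, 0.2, -1.3]
contact_force: [-3.2, -13.7, 5.1]
gripper_width: 0.0003
gripper_force: 7.4
```

jog_arm:
  deltas:
    - [[-1, -0.05, 0.25, 0, 0], [-1, -0.05, 0.25, 0, 0], [-1, -0.05, 0.25, 0, 0]]

```text
time_s: 21.58
tcp_pos: [0.5282, -0.0426, 0.0302]
eef_rot: [179.8, 0.3, -1.3]
contact_force: [-4.3, -15.3, 7.0]
gripper_width: 0.0006
gripper_force: 8.3
```

Run:
```python
from h import *
mod(r.capture("top"))
```

```text
bay x,y mm [ -2.6 -62.2] yaw rel -0.113 rearL [ 0.5273 -0.0239] rearR [ 0.6463 -0.0397] front y [np.float64(-13.8), np.float64(-27.2)]
```

jog_arm:
  deltas:
    - [[-1, 0, -1.4, 0, 0], [-1, 0, -1.5, 0, 0]]

```text
time_s: 21.88
tcp_pos: [0.5312, -0.0696, 0.0305]
eef_rot: [-180.0, -0.0, -1.2]
contact_force: [0.7, -0.2, -0.4]
gripper_width: 0.0005
gripper_force: 0.0
```

Run:
```python
from h import *
im=r.capture("top");mod(im);print(r.get_state()["contact_force"])
a=cv2.resize(im[180:270,190:290],None,fx=4,fy=4,interpolation=cv2.INTER_CUBIC)
s=r.capture("side")
b=cv2.resize(s[210:310,250:350],None,fx=4,fy=4,interpolation=cv2.INTER_CUBIC)[:360]
cv2.imwrite("pics/c2.png",np.hstack([a,b]))
```

```text
bay x,y mm [ -2.6 -62.1] yaw rel -0.118 rearL [ 0.5271 -0.0233] rearR [ 0.646  -0.0399] front y [np.float64(-13.3), np.float64(-27.5)]
[ 0.28263259 -1.89929149 -0.1416926 ]
```

View pics/c2.png

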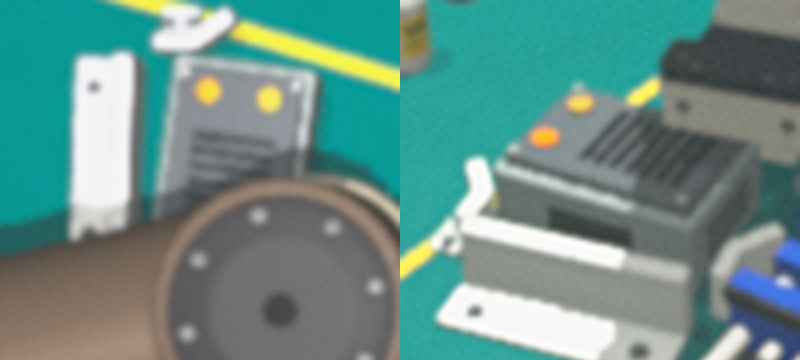

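jog_arm:
  deltas:
    - [[-1, 5.9, 0, 0, 0], [-1, 6.0, 0, 0, 0], [-1, 0, 0.5, 0, 0], [-1, 0, 0.25, 0, 0], [-1, 0, 0.2, 0, 0], [-1, 0.05, 0.2, 0, 0], [-1, 0.1, 0.2, 0, 0]]

```text
time_s: 22.85
tcp_pos: [0.6496, -0.057, 0.0307]
eef_rot: [179.9, 0.1, -1.2]
contact_force: [-1.7, -9.2, -0.2]
gripper_width: 0.0004
gripper_force: 4.7
```

jog_arm:
  deltas:
    - [[-1, 0.1, 0.2, 0, 0], [-1, 0.1, 0.2, 0, 0], [-1, 0.1, 0.2, 0, 0], [-1, 0.1, 0.2, 0, 0]]

```text
time_s: 23.35
tcp_pos: [0.6542, -0.0494, 0.0308]
eef_rot: [179.9, 0.1, -1.3]
contact_force: [0.9, -9.7, -1.4]
gripper_width: 0.0
gripper_force: 4.6
```

jog_arm:
  deltas:
    - [[-1, 0.1, 0.2, 0, 0], [-1, 0.1, 0.2, 0, 0], [-1, 0.1, 0.2, 0, 0], [-1, 0, -1.0, 0, 0], [-1, 0, -1.0, 0, 0], [-1, -6.2, 0, 0, 0], [-1, -6.2, 0, 0, 0], [-1, 0, 0.1, 0, 0]]

```text
time_s: 24.35
tcp_pos: [0.5285, -0.0617, 0.0304]
eef_rot: [180.0, 0.2, -1.3]
contact_force: [1.8, 0.3, 0.0]
gripper_width: 0.0003
gripper_force: 0.0
```

Run:
```python
from h import *
mod(r.capture("top"))
```

```text
bay x,y mm [ -2.3 -57.4] yaw rel 0.063 rearL [ 0.5345 -0.0299] rearR [ 0.6544 -0.0248] front y [np.float64(-19.2), np.float64(-11.7)]
```

jog_arm:
  deltas:
    - [[-1, -0.1, 0.7, 0, 0], [-1, 0, 0.25, 0, 0], [-1, 0, 0.2, 0, 0], [-1, -0.05, 0.2, 0, 0], [-1, -0.1, 0.2, 0, 0], [-1, -0.1, 0.2, 0, 0]]

```text
time_s: 25.15
tcp_pos: [0.5311, -0.044, 0.0304]
eef_rot: [179.9, 0.0, -1.3]
contact_force: [2.5, -7.9, -0.1]
gripper_width: 0.0007
gripper_force: 4.0
```

jog_arm:
  deltas:
    - [[-1, -0.1, 0.2, 0, 0], [-1, -0.1, 0.2, 0, 0]]

```text
time_s: 25.4
tcp_pos: [0.5289, -0.0401, 0.0304]
eef_rot: [179.9, 0.0, -1.3]
contact_force: [1.9, -8.3, -0.0]
gripper_width: 0.0003
gripper_force: 4.1
```

Force is low again with the finger further outboard.

jog_arm:
  deltas:
    - [[-1, -0.1, 0.2, 0, 0], [-1, -0.1, 0.2, 0, 0], [-1, -0.1, 0.2, 0, 0]]

```text
time_s: 25.78
tcp_pos: [0.5258, -0.0341, 0.0304]
eef_rot: [179.9, 0.0, -1.3]
contact_force: [1.8, -8.5, -0.7]
gripper_width: 0.0004
gripper_force: 4.0
```

Run:
```python
from h import *
mod(r.capture("top"))
```

```text
bay x,y mm [ -3.5 -54. ] yaw rel -0.107 rearL [ 0.5267 -0.016 ] rearR [ 0.6458 -0.0312] front y [np.float64(-5.9), np.float64(-18.7)]
```

jog_arm:
  deltas:
    - [[-1, 0, -1.4, 0, 0], [-1, 0, -1.4, 0, 0], [-1, 6.2, 0, 0, 0], [-1, 6.2, 0, 0, 0], [-1, 0, 0.5, 0, 0], [-1, 0, 0.25, 0, 0], [-1, 0, 0.2, 0, 0], [-1, 0.05, 0.2, 0, 0]]

```text
time_s: 26.82
tcp_pos: [0.6495, -0.0497, 0.031]
eef_rot: [180.0, 0.0, -1.2]
contact_force: [-1.1, -3.7, -1.1]
gripper_width: 0.0005
gripper_force: 1.9
```

jog_arm:
  deltas:
    - [[-1, 0.1, 0.2, 0, 0], [-1, 0.1, 0.2, 0, 0], [-1, 0.1, 0.2, 0, 0], [-1, 0.1, 0.2, 0, 0], [-1, 0.1, 0.2, 0, 0]]

```text
time_s: 27.45
tcp_pos: [0.6543, -0.0414, 0.0309]
eef_rot: [179.9, 0.1, -1.3]
contact_force: [-0.3, -9.9, -0.7]
gripper_width: 0.0005
gripper_force: 4.9
```

jog_arm:
  deltas:
    - [[-1, 0.1, 0.2, 0, 0], [-1, 0.1, 0.2, 0, 0], [-1, 0.1, 0.2, 0, 0], [-1, 0, -1.0, 0, 0], [-1, 0, -1.0, 0, 0], [-1, -6.2, 0, 0, 0], [-1, -6.2, 0, 0, 0], [-1, 0, 0.1, 0, 0]]

```text
time_s: 28.45
tcp_pos: [0.5286, -0.0537, 0.0303]
eef_rot: [180.0, 0.2, -1.3]
contact_force: [2.4, 0.1, 0.5]
gripper_width: 0.0007
gripper_force: 0.0
```

Run:
```python
from h import *
mod(r.capture("top"))
```

```text
bay x,y mm [ -3.3 -49.4] yaw rel 0.062 rearL [ 0.5337 -0.0218] rearR [ 0.6536 -0.0168] front y [np.float64(-11.2), np.float64(-3.8)]
```

jog_arm:
  deltas:
    - [[-1, -0.1, 0.7, 0, 0], [-1, 0, 0.25, 0, 0], [-1, 0, 0.2, 0, 0], [-1, -0.05, 0.2, 0, 0], [-1, -0.1, 0.2, 0, 0], [-1, -0.1, 0.2, 0, 0]]

```text
time_s: 29.25
tcp_pos: [0.531, -0.0359, 0.0304]
eef_rot: [179.9, 0.0, -1.3]
contact_force: [2.5, -7.6, -1.1]
gripper_width: 0.0005
gripper_force: 3.6
```

jog_arm:
  deltas:
    - [[-1, -0.1, 0.2, 0, 0], [-1, -0.05, 0.1, 0, 0], [-1, -0.05, 0.1, 0, 0]]

```text
time_s: 29.62
tcp_pos: [0.5288, -0.0321, 0.0304]
eef_rot: [179.9, 0.0, -1.3]
contact_force: [1.7, -7.9, -1.4]
gripper_width: 0.0004
gripper_force: 3.8
```

Run:
```python
from h import *
mod(r.capture("top"))
```

```text
bay x,y mm [ -4.2 -47.5] yaw rel -0.037 rearL [ 0.5287 -0.0139] rearR [ 0.6485 -0.0208] front y [np.float64(-3.3), np.float64(-7.8)]
```

jog_arm:
  deltas:
    - [[-1, -0.1, 0.15, 0, 0], [-1, -0.05, 0.1, 0, 0]]

```text
time_s: 29.92
tcp_pos: [0.5273, -0.0296, 0.0304]
eef_rot: [179.9, 0.0, -1.3]
contact_force: [2.1, -8.0, -0.9]
gripper_width: 0.0003
gripper_force: 3.6
```

jog_arm:
  deltas:
    - [[-1, -0.05, 0.1, 0, 0]]

```text
time_s: 30.05
tcp_pos: [0.5268, -0.0286, 0.0304]
eef_rot: [179.9, 0.0, -1.3]
contact_force: [1.9, -8.4, -0.7]
gripper_width: 0.0006
gripper_force: 3.7
```

jog_arm:
  deltas:
    - [[-1, -0.05, 0.1, 0, 0]]

```text
time_s: 30.18
tcp_pos: [0.5263, -0.0277, 0.0304]
eef_rot: [179.9, 0.0, -1.3]
contact_force: [3.6, -10.9, -2.0]
gripper_width: 0.0003
gripper_force: 4.9
```

jog_arm:
  deltas:
    - [[-1, 0, -1.2, 0, 0], [-1, 0, -1.3, 0, 0], [-1, 6.2, 0, 0, 0], [-1, 6.2, 0, 0, 0], [-1, 0, 0.5, 0, 0], [-1, 0, 0.25, 0, 0], [-1, 0, 0.2, 0, 0], [-1, 0.05, 0.2, 0, 0]]

```text
time_s: 31.18
tcp_pos: [0.6494, -0.0407, 0.0307]
eef_rot: [180.0, 0.1, -1.2]
contact_force: [-1.8, -9.7, -1.2]
gripper_width: 0.0004
gripper_force: 4.7
```

jog_arm:
  deltas:
    - [[-1, 0.05, 0.1, 0, 0], [-1, 0.1, 0.2, 0, 0], [-1, 0.1, 0.2, 0, 0]]

```text
time_s: 31.55
tcp_pos: [0.6519, -0.0369, 0.0308]
eef_rot: [179.9, 0.1, -1.3]
contact_force: [0.5, -9.0, -0.6]
gripper_width: 0.0002
gripper_force: 4.6
```

jog_arm:
  deltas:
    - [[-1, 0.1, 0.2, 0, 0], [-1, 0.1, 0.2, 0, 0]]

```text
time_s: 31.8
tcp_pos: [0.6541, -0.0329, 0.0308]
eef_rot: [179.9, 0.1, -1.3]
contact_force: [0.9, -9.8, -2.2]
gripper_width: 0.0008
gripper_force: 4.5
```

jog_arm:
  deltas:
    - [[-1, 0.05, 0.1, 0, 0]]

```text
time_s: 31.92
tcp_pos: [0.6547, -0.0318, 0.0307]
eef_rot: [179.9, 0.1, -1.3]
contact_force: [1.7, -8.8, -1.4]
gripper_width: 0.0005
gripper_force: 4.6
```

jog_arm:
  deltas:
    - [[-1, 0.05, 0.1, 0, 0]]

```text
time_s: 32.05
tcp_pos: [0.6551, -0.031, 0.0307]
eef_rot: [179.9, 0.1, -1.3]
contact_force: [0.3, -12.0, -1.2]
gripper_width: 0.0005
gripper_force: 6.1
```

jog_arm:
  deltas:
    - [[-1, 0, 0.05, 0, 0]]

```text
time_s: 32.17
tcp_pos: [0.6551, -0.0309, 0.0308]
eef_rot: [179.9, 0.1, -1.3]
contact_force: [0.1, -13.6, -1.0]
gripper_width: 0.0001
gripper_force: 6.6
```

jog_arm:
  deltas:
    - [[-1, 0, -1.2, 0, 0], [-1, -6.2, 0, 0, 0], [-1, -6.4, 0, 0, 0], [-1, 0, 0.3, 0, 0], [-1, 0, 0.2, 0, 0], [-1, 0, 0.2, 0, 0]]

```text
time_s: 32.92
tcp_pos: [0.5332, -0.0332, 0.0309]
eef_rot: [-180.0, -0.1, -1.2]
contact_force: [0.7, -0.3, -0.1]
gripper_width: 0.0003
gripper_force: 0.0
```

Run:
```python
from h import *
mod(r.capture("top"))
```

```text
bay x,y mm [ -4.4 -43.4] yaw rel 0.028 rearL [ 0.5313 -0.0138] rearR [ 0.6513 -0.0128] front y [np.float64(-3.1), np.float64(0.3)]
```

jog_arm:
  deltas:
    - [[-1, -0.3, 0.1, 0, 0], [-1, -0.05, 0.15, 0, 0], [-1, -0.05, 0.1, 0, 0]]

```text
time_s: 33.35
tcp_pos: [0.5279, -0.0308, 0.0304]
eef_rot: [179.9, 0.0, -1.3]
contact_force: [3.6, -6.7, -1.8]
gripper_width: 0.0002
gripper_force: 3.2
```

jog_arm:
  deltas:
    - [[-1, -0.05, 0.1, 0, 0]]

```text
time_s: 33.48
tcp_pos: [0.5273, -0.03, 0.0304]
eef_rot: [179.9, 0.0, -1.3]
contact_force: [2.5, -8.0, -2.2]
gripper_width: 0.0006
gripper_force: 3.3
```

jog_arm:
  deltas:
    - [[-1, -0.05, 0.1, 0, 0]]

```text
time_s: 33.6
tcp_pos: [0.5268, -0.029, 0.0303]
eef_rot: [179.9, 0.0, -1.3]
contact_force: [3.4, -7.1, -1.0]
gripper_width: 0.0003
gripper_force: 3.4
```

jog_arm:
  deltas:
    - [[-1, -0.05, 0.1, 0, 0]]

```text
time_s: 33.72
tcp_pos: [0.5262, -0.028, 0.0303]
eef_rot: [179.9, 0.0, -1.3]
contact_force: [3.7, -7.6, -1.5]
gripper_width: 0.0003
gripper_force: 3.5
```

jog_arm:
  deltas:
    - [[-1, -0.03, 0.08, 0, 0]]

```text
time_s: 33.85
tcp_pos: [0.5259, -0.0274, 0.0304]
eef_rot: [179.9, 0.0, -1.3]
contact_force: [4.4, -11.6, -3.0]
gripper_width: 0.0003
gripper_force: 5.5
```

jog_arm:
  deltas:
    - [[-1, 0, -1.3, 0, 0], [-1, 6.2, -0.2, 0, 0], [-1, 6.5, 0, 0, 0], [-1, 0, 0.4, 0, 0], [-1, 0, 0.2, 0, 0], [-1, 0, 0.2, 0, 0]]

```text
time_s: 34.6
tcp_pos: [0.6493, -0.0335, 0.0305]
eef_rot: [180.0, 0.1, -1.3]
contact_force: [-0.2, -1.2, -0.9]
gripper_width: 0.0005
gripper_force: 0.4
```

jog_arm:
  deltas:
    - [[-1, 0, 0.15, 0, 0], [-1, 0, 0.1, 0, 0]]

```text
time_s: 34.85
tcp_pos: [0.6496, -0.0322, 0.0307]
eef_rot: [179.9, 0.0, -1.2]
contact_force: [2.7, -10.1, -3.3]
gripper_width: 0.0007
gripper_force: 4.1
```

jog_arm:
  deltas:
    - [[-1, 0.03, 0.08, 0, 0]]

```text
time_s: 34.98
tcp_pos: [0.6499, -0.0315, 0.0307]
eef_rot: [179.9, 0.0, -1.2]
contact_force: [3.1, -8.4, -3.3]
gripper_width: 0.0005
gripper_force: 4.1
```

jog_arm:
  deltas:
    - [[-1, 0.03, 0.06, 0, 0]]

```text
time_s: 35.1
tcp_pos: [0.6502, -0.0309, 0.0307]
eef_rot: [179.9, 0.0, -1.2]
contact_force: [1.9, -8.9, -3.2]
gripper_width: 0.0003
gripper_force: 4.8
```

jog_arm:
  deltas:
    - [[-1, 0, 0.04, 0, 0]]

```text
time_s: 35.22
tcp_pos: [0.6502, -0.0309, 0.0307]
eef_rot: [179.9, 0.0, -1.3]
contact_force: [3.6, -11.7, -4.3]
gripper_width: 0.0004
gripper_force: 5.5
```

jog_arm:
  deltas:
    - [[-1, 0, -1.5, 0, 0], [-1, 0, -2.0, 2, 0], [-1, 0, -4, 4, 0], [-1, -3, -4.5, 3, 0], [-1, -4.5, -4, 1, 0], [-1, -4.5, -4, 0, 0], [-1, -4.5, -1, 0, 0], [-1, -4, 0, 0, 0]]

```text
time_s: 36.22
tcp_pos: [0.4754, -0.2409, 0.1411]
eef_rot: [179.6, -3.7, -0.9]
contact_force: [110.0, 21.8, -10.1]
gripper_width: 0.0004
gripper_force: 46.7
```

Run:
```python
from h import *
im=r.capture("top");mod(im)
cv2.imwrite("pics/c3.png",cv2.resize(im[172:302,190:320],None,fx=4.6,fy=4.6,interpolation=cv2.INTER_CUBIC))
```

```text
bay x,y mm [ -4.7 -42. ] yaw rel 0.004 rearL [ 0.5299 -0.0109] rearR [ 0.6499 -0.0128] front y [np.float64(-0.2), np.float64(0.3)]
```

View pics/c3.png

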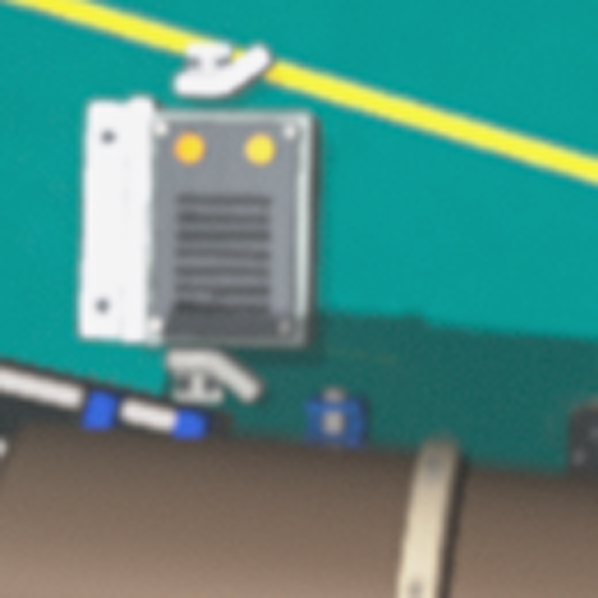

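jog_arm:
  deltas:
    - [[-1, 3, 0, 0, 0], [-1, 0, 0, 0, 0]]

```text
time_s: 36.52
tcp_pos: [0.4821, -0.2394, 0.1337]
eef_rot: [179.9, -0.7, -1.1]
contact_force: [10.2, 3.4, 8.5]
gripper_width: 0.0006
gripper_force: 6.7
```

Run:
```python
from h import *
im=r.capture("top"); s=r.capture("side")
a=cv2.resize(im[150:340,240:440],None,fx=2,fy=2); b=cv2.resize(s[130:320,200:400],None,fx=2,fy=2)
cv2.imwrite("pics/c4.png",np.hstack([a,b]));st=r.get_state()
print(st["tcp_pos"],st["contact_force"],st["moment"],st["joints"],st["gripper_force"])
```

```text
[ 0.48201836 -0.2394084   0.13383198] [10.99533473  3.21891045  5.63023213] [ 0.92431848 -4.21045051  0.15001367] [-5.50485701e+00  1.32334699e+01 -2.57619672e+01  5.48381952e-02
 -5.02672657e+01  9.43685312e+01] 6.719147815019824
```

View pics/c4.png

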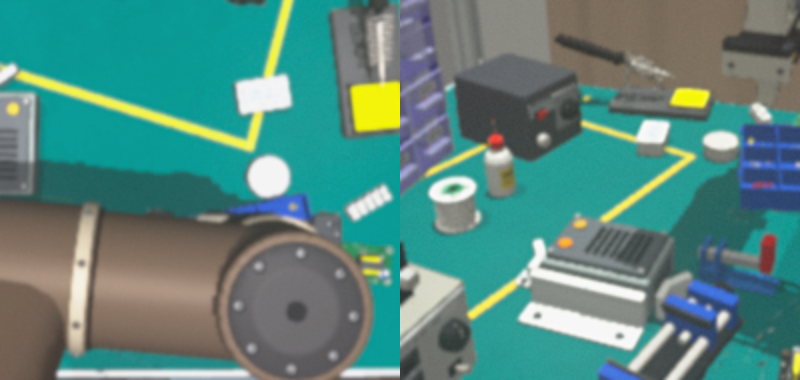

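jog_arm:
  deltas:
    - [[-1, 1.5, 0, 0, 0], [-1, 0, 1, 2, 0], [-1, 0, 4, 4, 0], [-1, 0, 4, 0, 0], [-1, 0, 2, 0, 0], [-1, 0, 0, 0, 0]]

```text
time_s: 37.38
tcp_pos: [0.4905, -0.1281, 0.1905]
eef_rot: [-180.0, 0.0, -1.1]
contact_force: [-0.3, 0.3, 0.6]
gripper_width: 0.0002
gripper_force: 0.0
```

Run:
```python
from h import *
im=r.capture("top"); mod(im); s=r.capture("side")
a=cv2.resize(im[150:340,240:440],None,fx=2,fy=2); b=cv2.resize(s[130:320,280:480],None,fx=2,fy=2)
cv2.imwrite("pics/c5.png",np.hstack([a,b]));st=r.get_state()
print(st["tcp_pos"],st["contact_force"],st["moment"])
```

```text
bay x,y mm [ -4.8 -41.9] yaw rel 0.003 rearL [ 0.5299 -0.0107] rearR [ 0.6499 -0.0128] front y [np.float64(-0.1), np.float64(0.3)]
[ 0.49069023 -0.12924007  0.19035789] [-0.60962661  0.15539415 -0.1736035 ] [-0.08089282 -0.01359959 -0.00233544]
```

View pics/c5.png

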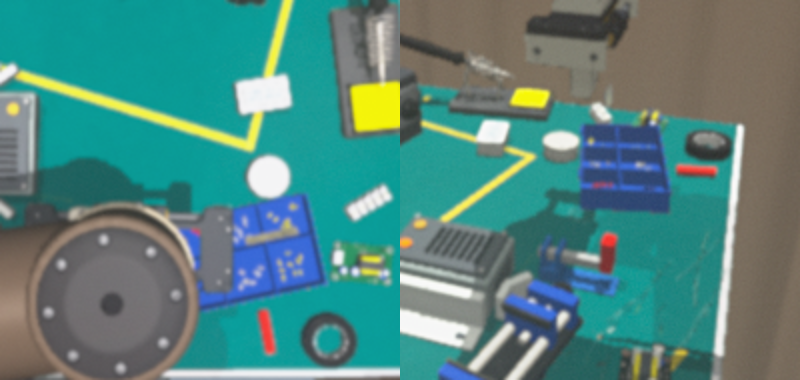

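jog_arm:
  deltas:
    - [[-0.2, -2.9, 5.4, 0, 0], [-0.2, -2.9, 5.3, 0, 0], [-0.2, 0, 0, -3, 0], [-0.2, 0, 0, -3, 0], [-0.2, 0, 0, -2.5, 0], [-0.2, 0, 0, 0, 0]]

```text
time_s: 38.22
tcp_pos: [0.4317, -0.0232, 0.1041]
eef_rot: [179.9, 0.2, -1.3]
contact_force: [-0.6, -0.3, 0.6]
gripper_width: 0.0349
gripper_force: 0.0
```

Run:
```python
from h import *
st=r.get_state();print(st["tcp_pos"],st["gripper_width"])
s=r.capture("side")
cv2.imwrite("pics/c6.png",cv2.resize(s[180:310,300:440],None,fx=4,fy=4,interpolation=cv2.INTER_CUBIC))
```

```text
[ 0.43168321 -0.02321139  0.10407813] 0.03492289685786323
```

View pics/c6.png

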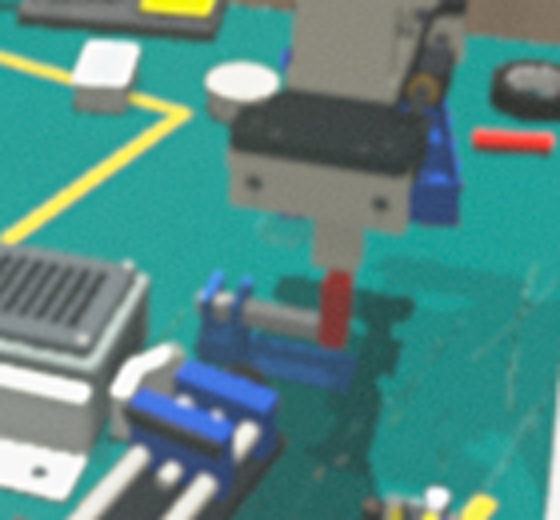

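jog_arm:
  deltas:
    - [[-0.2, 0, 0, -2, 0], [-0.2, 0, 0, -1.8, 0], [-0.2, 0, 0, 0, 0], [-1, 0, 0, 0, 0], [-1, 0, 0, 0, 0], [-1, 0, 0, 0, 0]]
  force: 12

```text
time_s: 39.02
tcp_pos: [0.4348, -0.0204, 0.0687]
eef_rot: [-179.8, -0.2, -1.3]
contact_force: [-0.5, 10.8, -0.8]
gripper_width: 0.0201
gripper_force: 12.0
```

jog_arm:
  deltas:
    - [[-1, 0.2, 0.2, 0, 0], [-1, 0.6, 0, 0, 0], [-1, 0.6, 0, 0, 0], [-1, 0.6, -0.02, 0, 0], [-1, 0.6, -0.02, 0, 0], [-1, 0.6, -0.02, 0, 0], [-1, 0.4, -0.02, 0, 0], [-1, 0.2, 0, 0, 0]]

```text
time_s: 40.02
tcp_pos: [0.4715, -0.0211, 0.0686]
eef_rot: [180.0, -0.0, -1.2]
contact_force: [-2.2, -1.4, 7.1]
gripper_width: 0.0195
gripper_force: 12.0
```

jog_arm:
  deltas:
    - [[-1, 0.2, 0, 0, 0], [-1, 0.2, 0, 0, 0], [-1, 0.1, 0, 0, 0]]

```text
time_s: 40.4
tcp_pos: [0.4743, -0.0212, 0.0684]
eef_rot: [180.0, 0.2, -1.3]
contact_force: [-10.1, 3.6, 13.9]
gripper_width: 0.0198
gripper_force: 12.0
```

jog_arm:
  deltas:
    - [[-1, -0.1, 0, 0, 0], [-0.2, 0, 0, 0, 0], [-0.2, 0, 0, 0, 0], [-0.2, 0, 0, 2, 0], [-0.2, 0, 0, 4, 0], [-0.2, 0, 0, 5, 0], [-0.2, 0, 5, 2, 0], [-0.2, 0, 0, 0, 0]]

```text
time_s: 41.4
tcp_pos: [0.4764, 0.0315, 0.1998]
eef_rot: [-179.9, -0.2, -1.1]
contact_force: [-0.0, 0.4, -0.8]
gripper_width: 0.0348
gripper_force: 0.0
```

Run:
```python
from h import *
im=r.capture("top"); mod(im); s=r.capture("side")
a=cv2.resize(im[172:302,190:320],None,fx=3,fy=3); b=cv2.resize(s[180:310,280:410],None,fx=3,fy=3,interpolation=cv2.INTER_CUBIC)
cv2.imwrite("pics/c7.png",np.hstack([a,b])); print([proj("side",(x,-.022,.062)) for x in(.4327,.4727)])
```

```text
bay x,y mm [ -4.8 -41.9] yaw rel 0.003 rearL [ 0.5299 -0.0107] rearR [ 0.6499 -0.0128] front y [np.float64(-0.1), np.float64(0.3)]
[(np.float64(385.37540548615414), np.float64(248.42434158898962)), (np.float64(366.4588019495931), np.float64(245.06013967839044))]
```

View pics/c7.png

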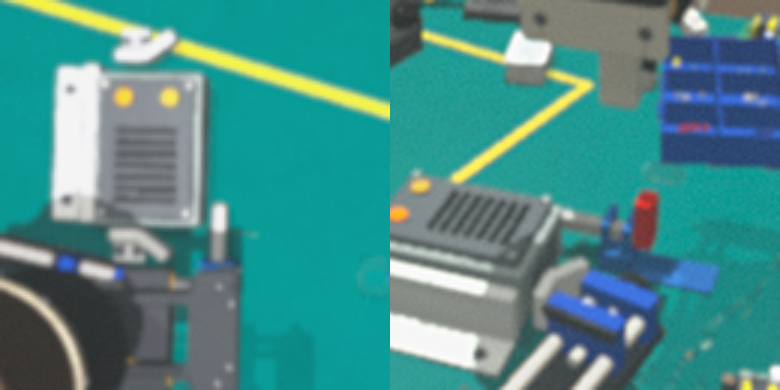

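The side view shows the knob top at about (366, 245), which matches the projected shut position. The bolt tip lies behind the module, the module is home and the gripper is clear.

```bash
python3 -c "
from plant import r
print(r.close_job())"
```

```text
the job is handed in; nothing more can be done
None
```

I handed the job in at about 41 s: by the last camera check the module is home at both corners, about 5 mm off the centre line, and the latch bolt is shut. Push readings stayed below about 17.5 N. While repositioning in between, the gripper pressed on something near the blue parts tray and the wrist force read about 112 N, under the 120 N limit. If that contact was on the gripper's body rather than the fingers, it broke the 40 N limit. The hand-in call returned no verdict.

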